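Hold a spring clamp open around a freshly glued drawer patch

TASK

The side of the drawer has split and a patch has just been glued on inside it. Squeeze the larger spring clamp off the opposite side, carry it over handles up and lower it open around the drawer side and the patch, jaws level with the patch and near the middle of its length. Finish while still squeezing it there, gaping and touching neither the wood nor the patch, so that I can line the patch up before it bites; do not knock the patch, and leave the smaller clamp and the other loose things alone.

Things in the scene. Friction and masses are not known exactly. Their poses are not given: they have to be found in the camera images.
- drawer: open plywood drawer, 204 x 162 mm, fixed. Origin: centre of its underside, on the bench. x runs from its front panel (104 mm high, round knob, faces the robot) to its back, y to its left, z up. Its two sides run along x, are 10 mm thick, top edges at z = 90 mm, mid-planes at y = +70 mm (left, both clamps parked on it) and y = -70 mm (right, split, patch inside). Floor inside at z = 14 mm.
- patch: flat wooden patch, 60 mm long (x), 8 mm thick, 45 mm high, stuck inside the drawer's right side, flush with its top edge, anywhere along it. Axes as the drawer's. Origin: at the height of the top edge, middle of the patch's length, middle of the 18 mm stack of side and patch (from y = -9 mm, outer face of the side, to y = +9 mm, face of the patch).
- spring_clamp: larger of two steel spring clamps with black grips (145 mm, 0.26 kg), astride the drawer's left side near its front or back, handles up. Origin: pivot pin, 98 mm above the bench as parked. x along the pin and the side, y from lever b to a (jaws open along y), z up. The frame is lever a's: it leans by half the joint value once squeezed. Its barrel rests on the edge, 8 mm below the pin.
- spring_clamp_grip_a (a point): outer face of lever a's handle, 60 mm above the pin as parked. The handles are flat grips 24 mm wide (x), from 30 to 84 mm above the pin, splayed 0.26 rad each: 52 mm apart overall at this height, 65 mm at their tops; fully squeezed they stand parallel, 20 mm overall. Each pushes back with about 8 N as parked, 14 N when fully squeezed against the stop; grip with 25 to 40 N.
- spring_clamp_grip_b (a point): the same point on lever b's handle, on the -y side
- spring_clamp_lever (a joint): opening of the larger clamp, rad: 0 as parked (jaw pads 10 mm apart), growing as the handles are squeezed, to 0.53 at its stop (pads 37 mm apart); let go in the air it springs shut to -0.16
- spring_clamp_jaw_a (a point): centre of the inner face of lever a's jaw pad (20 x 16 mm), 52 mm below the pin and 5 mm to +y as parked; the jaw tips reach 61 mm below the pin
- spring_clamp_jaw_b (a point): the same on lever b's jaw pad, 5 mm to -y as parked
- small_clamp: the smaller spring clamp of the same make, about 95 mm long, parked on the same drawer side 80 to 110 mm from the larger one; bystander. Origin on its pivot pin, 95 mm above the bench
- masking_tape: roll of masking tape, 96 mm across, 25 mm high, lying in the drawer; bystander
- tape_measure: tape measure, 71 x 82 x 33 mm, on the bench near the front; bystander
- marker: marker pen, 17 x 135 mm, on the bench near the front; bystander

How it is judged:
On the way:
1. the larger clamp is squeezed open in the fingers and lifted clear above the drawer (contact force between the fingers and spring_clamp above 3 N and value of joint spring_clamp_lever above 0.28 rad and z of each of spring_clamp_jaw_a, spring_clamp_jaw_b in the frame of drawer above 0.095 m and contact force between spring_clamp and drawer below 0.1 N), for 0.2 s.
At the end, for the whole second after the job is handed in: Fingers squeeze the larger clamp (over 3 N, joint over 0.28); one jaw pad outside the drawer side, the other inside the patch, pad centres 8 to 40 mm below the top edge and within 25 mm of the patch's middle; clamp still (under 0.03 m/s), touching neither drawer nor patch (under 0.3 N) (((y of spring_clamp_jaw_a in the frame of patch above 0.0095 m and y of spring_clamp_jaw_b in the frame of patch below -0.0095 m) or (y of spring_clamp_jaw_b in the frame of patch above 0.0095 m and y of spring_clamp_jaw_a in the frame of patch below -0.0095 m)) and z of spring_clamp_jaw_a in the frame of patch between -0.04 and -0.008 m and x of spring_clamp_jaw_a in the frame of patch between -0.025 and 0.025 m and z of spring_clamp_jaw_b in the frame of patch between -0.04 and -0.008 m and x of spring_clamp_jaw_b in the frame of patch between -0.025 and 0.025 m and contact force between the fingers and spring_clamp above 3 N and value of joint spring_clamp_lever above 0.28 rad and contact force between spring_clamp and patch below 0.3 N and contact force between spring_clamp and drawer below 0.3 N and linear speed of spring_clamp below 0.03 m/s); the arm keeps its last pose, push and grip.
It fails at once if the patch is knocked or bitten by the clamp, or struck by the fingers (over 8 N) (contact force between any of spring_clamp, the fingers and patch above 8 N).
It fails at once if the smaller clamp is shifted by more than 20 mm (distance of small_clamp from where it was at the start of the episode above 0.02 m).
It fails at once if another loose thing is shifted by more than 30 mm (distance of any of masking_tape, tape_measure, marker from where it was at the start of the episode above 0.03 m).
It also fails if it takes over 42 s, if anything falls off the work surface, if the arm or the gripper's body presses on something with over 40 N, if the wrist force passes 120 N, or if a joint passes its speed limit or range.

ROBOT

A 6-joint arm with a two-finger parallel gripper is mounted at the origin on a cart in front of the work surface, level with it; the furniture and walls round the work are solid. World frame = base frame: x ahead of the robot, y to its left, z up, the work surface at z = 0. Lengths are in m, angles in rad, forces in N, time in s.
With the tool pointing down it reaches from about 0.25 to 0.8 m from the base axis. Payload 3.9 kg.
Tool frame: the origin (TCP) lies on the centre line of the jaws, within the pads' length; the fingertips stand 25 mm ahead of it and the grasp point (between the pads) lies 6 mm ahead of it; z points along the fingers, y is the line along which they close (so a half turn about z gives the same grasp; the last joint's range is limited). The gripper opens to 85 mm and grips with 20 to 120 N. Pads are 22 mm wide; open, the fingers measure 114 mm over their backs; the gripper's body (76 mm by 85 mm) begins 54 mm behind the grasp point. The pads swing forward as they close: fully open they stand 13 mm farther back than shut.
Start: joints at [1.105, 0.26, -0.138, 1.173, 0, 1.571], TCP at [0.236, 0.469, 0.221] pointing down, gripper open.
Joint ranges: [-2.78, 2.78], [-0.83, 1.72], [-1.28, 1.37], [-1.9, 2.12], [-1.57, 1.48], [-3.14, 3.14]. Speed limits (rad/s): [2.57, 2.57, 3.14, 3.14, 3.14, 3.14].

INTERFACE

Orientations are given as a unit quaternion [w, x, y, z].
In Python, from bench import get_obs, vision, manip gives the robot as it stands.
- The arm moves only by the shell command python3 -m pendant 'ROWS' [FORCE]. ROWS is JSON, a list of rows, each an object of numbers: "gripper": the closure, from -1 (fully open) to 1 (shut), so that 0 is half open; "dx", "dy", "dz": the shift along the world's x, y, z in mm; "ax", "ay", "az": the turn, a rotation vector about the world's x, y, z in degrees. A call has 1 to 8 rows; each row shifts and turns the commanded pose from where the row before left it; what a row does not reach is not made up. A row lasts 1/10 s, in which the tool goes at most 50 mm and 8.59 degrees, less where a joint would pass 70% of its speed; a pose out of reach is approached as far as the arm can. A call is refused whole if a number of a shift passes 50 or a number of a turn 8.59, either way. A call with a gripper value outside its range is refused whole. The fingers move at their own pace and stop on an object; FORCE is the grip in N (left out, the last holds). Time passes only in rows, so rows that do not move let the fingers close. It gives the time, the measured TCP pose, the force, the opening and the grip force at its end, in the units of the state.
- get_obs(): the state, without advancing time (a new reading comes with each control period).
- vision.camera(name): name is "scene" or "side" or "wrist"; returns the picture (480x640x3 uint8, red, green, blue); there is no depth.
- vision.camera_info(name): a dict with "fx", "fy", "cx", "cy" (pixels), "R" (3x3) and "t" (3): a world point X has camera coordinates R X + t. Camera axes: x right, y down, z forward; pixel columns grow to the right and rows downward; lengths in m; the calibration is good to about 2 mm. A picture is of the moment at which its call begins: read the wrist's pose just before it. camera_info takes no time and is no camera call; for the wrist camera it gives the pose at the moment of the call.
- manip.close_job(): hands the job in; it is judged then, once.
The state is a dict: "time": time; "joint_pos": joint angles; "dq": joint speeds; "joint_efforts": joint torques, N m; "tool_pos": TCP position; "eef_rot": TCP orientation; "force": force on the tool from outside, world axes, zero at the start; "moment": the same for the moment, N m; "grip_width": finger opening in m; "grip_force": force on a finger pad.
Only numpy, scipy, OpenCV 4.12 (cv2) and the standard library are available. Lean on these libraries where they do the work, as an engineer would, in place of code of your own. Each camera call takes 0.05 s, during which the arm holds its last target. There are 200 camera calls.

## Working session

There is one attempt and no reset: what is moved stays moved. The work goes in short steps, Python scripts to look and compute and a shell command to move; the robot and the scene stay as the last step left them, time stands still between calls to the robot, and variables do not carry over. Pictures are saved under pics/ and viewed, at most 10 in all, crops included, and the job is handed in when it is done.

```bash
mkdir -p pics; python3 - <<'E'
from bench import get_obs, vision
import cv2
for n in ("scene","side"):
    im=vision.camera(n); cv2.imwrite(f"pics/{n}0.png",im[:,:,::-1])
    print(n,vision.camera_info(n))
o=get_obs();print(o)
E
```

```text
scene {'fx': 453.7057533635178, 'fy': 453.7057533635178, 'cx': 320.7515559859594, 'cy': 233.70266611734067, 'R': array([[ 0.61715179, -0.78684318, -0.00121697],
       [-0.45643346, -0.35673787, -0.8151114 ],
       [ 0.6409307 ,  0.50360293, -0.57930297]]), 't': array([-0.39389004,  0.29661103,  0.73479831])}
side {'fx': 584.3529426538032, 'fy': 584.3529426538032, 'cx': 317.18818546284865, 'cy': 229.57567215683974, 'R': array([[-0.94822097, -0.31749743, -0.00850734],
       [-0.13656789,  0.43175659, -0.89159153],
       [ 0.28675112, -0.84426396, -0.4527606 ]]), 't': array([0.42588889, 0.22945272, 1.17065996])}
{'time': 0.1, 'joint_pos': array([ 1.10499930e+00,  2.60610374e-01, -1.39268832e-01,  1.17270325e+00,
        2.02625350e-06,  1.57078155e+00]), 'dq': array([-0.00033363, -0.00168871,  0.0026383 ,  0.00138061,  0.00032037,
       -0.00204603]), 'joint_efforts': array([-3.79811181e-04, -4.06509376e+01,  2.54527187e+01,  1.01082085e-02,
        1.40582807e-05,  7.20790553e-06]), 'tool_pos': array([0.23550425, 0.46848984, 0.21984145]), 'eef_rot': array([-2.07110533e-04,  2.30791469e-01,  9.73002827e-01, -8.68718479e-04]), 'force': array([0.54611947, 0.31892655, 0.59580079]), 'moment': array([0.03530853, 0.02123814, 0.02819049]), 'grip_force': 0.0, 'grip_width': 0.08535572942811614}
```

View pics/scene0.png

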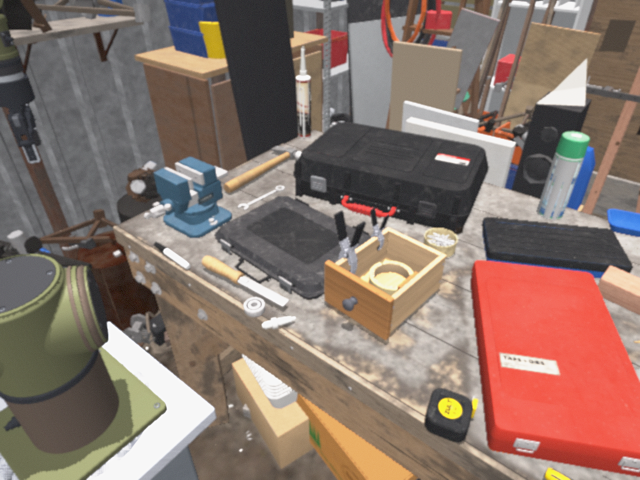

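View pics/side0.png

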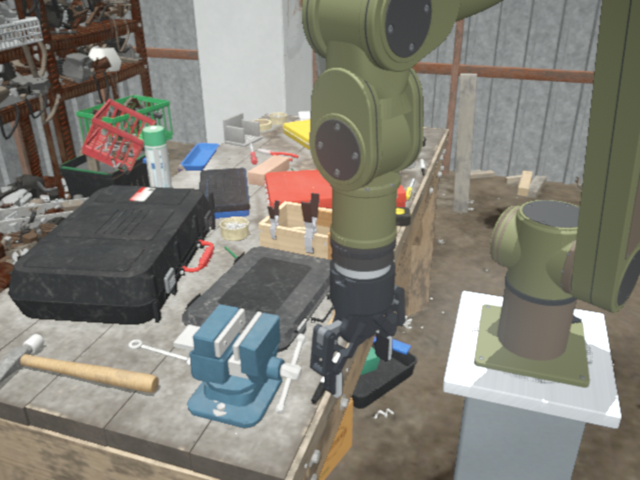

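The drawer is at about (385,280) in the scene view, with its clamps at (343,245) and (377,230). In the side view the clamps are near (310,225). I'll enlarge both.

```bash
python3 - <<'E'
import cv2
a=cv2.imread("pics/scene0.png")[195:345,310:460]; cv2.imwrite("pics/c1.png",cv2.resize(a,None,fx=4,fy=4,interpolation=cv2.INTER_CUBIC))
a=cv2.imread("pics/side0.png")[170:270,245:345]; cv2.imwrite("pics/c2.png",cv2.resize(a,None,fx=6,fy=6,interpolation=cv2.INTER_CUBIC))
E
```

```text
(no output)
```

View pics/c1.png

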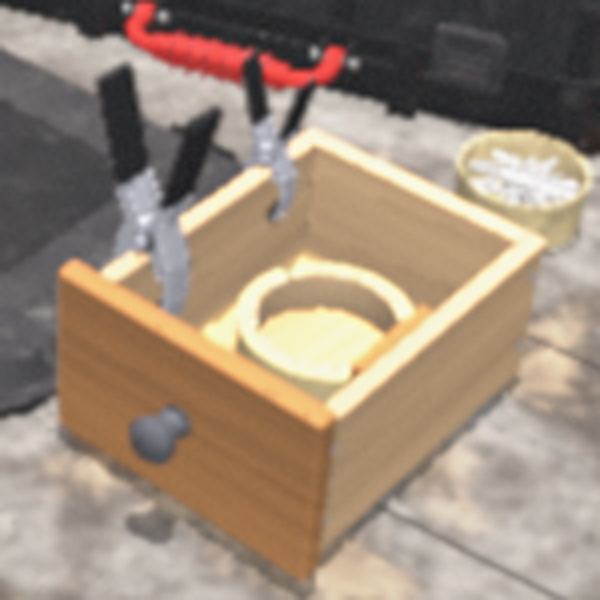

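View pics/c2.png

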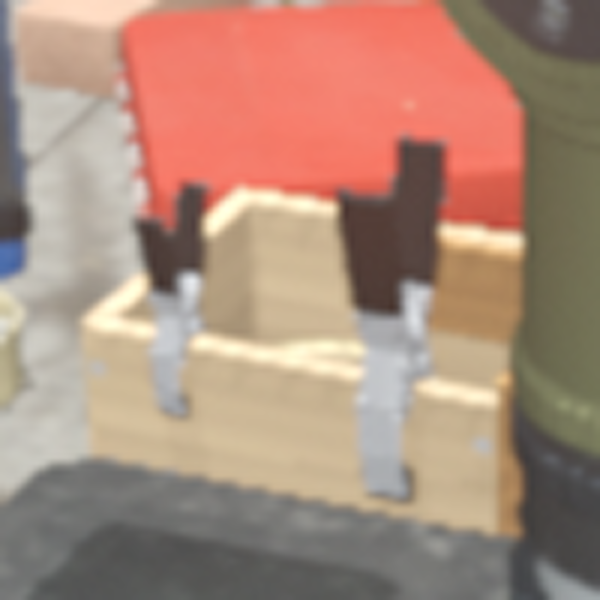

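```bash
cat > h.py <<'E'
import numpy as np
from bench import vision
def proj(ci,X):
    c=ci["R"]@np.asarray(X,float)+ci["t"]; return np.array([ci["cx"]+ci["fx"]*c[0]/c[2],ci["cy"]+ci["fy"]*c[1]/c[2]])
def ray(ci,uv,z):  # world point at height z
    d=ci["R"].T@np.array([(uv[0]-ci["cx"])/ci["fx"],(uv[1]-ci["cy"])/ci["fy"],1]); o=-ci["R"].T@ci["t"]
    return o+d*(z-o[2])/d[2]
def D2W(p,X): 
    c,s=np.cos(p[2]),np.sin(p[2]); return np.array([p[0]+c*X[0]-s*X[1],p[1]+s*X[0]+c*X[1],X[2]])
def W2D(p,X):
    c,s=np.cos(p[2]),np.sin(p[2]); x,y=X[0]-p[0],X[1]-p[1]; return np.array([c*x+s*y,-s*x+c*y,X[2]])
E
python3 - <<'E'
from h import *
from scipy.optimize import least_squares
S=vision.camera_info("scene");T=vision.camera_info("side")
sc=lambda u,v:(310+u/4,195+v/4); sd=lambda u,v:(245+u/6,170+v/6)
F,B=-.102,.102
obs=[(S,sc(330,425),(F,-.081,.104)),(S,sc(62,270),(F,.081,.104)),(S,sc(306,580),(F,-.081,0)),(S,sc(60,430),(F,.081,0)),
(S,sc(545,240),(B,-.075,.09)),(S,sc(518,378),(B,-.075,0)),(S,sc(310,128),(B,.075,.09)),
(T,sd(85,322),(B,.075,.09)),(T,sd(243,188),(B,-.075,.09)),(T,sd(92,455),(B,.075,0))]
f=lambda p:np.concatenate([proj(c,D2W(p,X))-u for c,u,X in obs])
p0=list(ray(S,sc(300,330),.09)[:2])
best=min((least_squares(f,p0+[y],loss='soft_l1') for y in (-1,0,1)),key=lambda r:r.cost)
p=best.x;print(p,f(p).reshape(-1,2).round(1).tolist());np.save("p.npy",p)
# clamp: handle tops (outer), z=.182 ; jaws
for n,c,u,z in [("a top",S,sc(112,72),.18),("b top",S,sc(205,115),.18),("a top side",T,sd(420,142),.18),("b? side",T,sd(365,195),.18),("pin sc",S,sc(142,238),.098),
 ("patch e1",S,sc(432,308),.09),("patch e2",S,sc(350,372),.09)]: print(n,W2D(p,ray(c,u,z)).round(4),ray(c,u,z).round(3))
E
```

```text
[ 0.55253297 -0.24009115 -0.08232353] [[-0.5, 0.7], [-1.1, 0.1], [0.6, 1.7], [-0.8, -1.3], [0.8, -0.5], [0.9, -2.4], [0.2, -0.5], [-0.1, -0.5], [-0.2, -0.8], [0.6, 8.7]]
a top [-0.0382  0.1032  0.18  ] [ 0.523 -0.134  0.18 ]
b top [-0.0366  0.0457  0.18  ] [ 0.52  -0.192  0.18 ]
a top side [-0.0376  0.0418  0.18  ] [ 0.518 -0.195  0.18 ]
b? side [-0.0384  0.0971  0.18  ] [ 0.522 -0.14   0.18 ]
pin sc [-0.0481  0.0721  0.098 ] [ 0.511 -0.164  0.098]
patch e1 [ 0.0139 -0.0619  0.09  ] [ 0.561 -0.303  0.09 ]
patch e2 [-0.0517 -0.0592  0.09  ] [ 0.496 -0.295  0.09 ]
```

```bash
R='{"gripper":-1,"dx":18,"dy":-40,"dz":8,"az":1.4}'; python3 -m pendant '[{"gripper":-1,"dx":18,"dy":-40,"dz":8,"az":1.4},{"gripper":-1,"dx":18,"dy":-40,"dz":8,"az":1.4},{"gripper":-1,"dx":18,"dy":-40,"dz":8,"az":1.4},{"gripper":-1,"dx":18,"dy":-40,"dz":8,"az":1.4},{"gripper":-1,"dx":18,"dy":-40,"dz":8,"az":1.4},{"gripper":-1,"dx":18,"dy":-40,"dz":8,"az":1.4},{"gripper":-1,"dx":18,"dy":-40,"dz":8,"az":1.4},{"gripper":-1,"dx":18,"dy":-40,"dz":8,"az":1.4}]'
python3 -m pendant '[{"gripper":-1,"dx":18,"dy":-40,"az":1.4},{"gripper":-1,"dx":18,"dy":-40,"az":1.4},{"gripper":-1,"dx":18,"dy":-40,"az":1.4},{"gripper":-1,"dx":18,"dy":-40,"az":1.4},{"gripper":-1,"dx":18,"dy":-40,"az":1.4},{"gripper":-1,"dx":18,"dy":-40,"az":1.4},{"gripper":-1,"dx":18,"dy":-40,"az":1.4},{"gripper":-1}]'
```

```text
schema error: expected keys gripper, dx, dy, dz, ax, ay, az
schema error: expected keys gripper, dx, dy, dz, ax, ay, az
```

```bash
python3 -m pendant '[{"gripper":-1,"dx":18,"dy":-40,"dz":8,"ax":0,"ay":0,"az":1.4},{"gripper":-1,"dx":18,"dy":-40,"dz":8,"ax":0,"ay":0,"az":1.4},{"gripper":-1,"dx":18,"dy":-40,"dz":8,"ax":0,"ay":0,"az":1.4},{"gripper":-1,"dx":18,"dy":-40,"dz":8,"ax":0,"ay":0,"az":1.4},{"gripper":-1,"dx":18,"dy":-40,"dz":8,"ax":0,"ay":0,"az":1.4},{"gripper":-1,"dx":18,"dy":-40,"dz":8,"ax":0,"ay":0,"az":1.4},{"gripper":-1,"dx":18,"dy":-40,"dz":8,"ax":0,"ay":0,"az":1.4},{"gripper":-1,"dx":18,"dy":-40,"dz":8,"ax":0,"ay":0,"az":1.4}]'
python3 -m pendant '[{"gripper":-1,"dx":18,"dy":-40,"dz":0,"ax":0,"ay":0,"az":1.4},{"gripper":-1,"dx":18,"dy":-40,"dz":0,"ax":0,"ay":0,"az":1.4},{"gripper":-1,"dx":18,"dy":-40,"dz":0,"ax":0,"ay":0,"az":1.4},{"gripper":-1,"dx":18,"dy":-40,"dz":0,"ax":0,"ay":0,"az":1.4},{"gripper":-1,"dx":18,"dy":-40,"dz":0,"ax":0,"ay":0,"az":1.4},{"gripper":-1,"dx":18,"dy":-40,"dz":0,"ax":0,"ay":0,"az":1.4},{"gripper":-1,"dx":18,"dy":-40,"dz":0,"ax":0,"ay":0,"az":1.4},{"gripper":-1,"dx":0,"dy":0,"dz":0,"ax":0,"ay":0,"az":0}]'
python3 - <<'E'
from bench import get_obs
from h import *
import cv2
o=get_obs();ci=vision.camera_info("wrist");im=vision.camera("wrist");cv2.imwrite("pics/w1.png",im[:,:,::-1]);np.save("w1.npy",ci,allow_pickle=True)
print(o["time"],o["tool_pos"],o["eef_rot"],-ci["R"].T@ci["t"])
E
```

```text
time: 0.9
tool_pos: [0.3799, 0.1473, 0.2847]
eef_rot: [-0.0, 0.134, 0.991, -0.0]
force: [0.4, 0.6, -1.0]
grip_width: 0.0854
grip_force: 0.0
time: 1.7
tool_pos: [0.5075, -0.1353, 0.2833]
eef_rot: [0.0, 0.052, 0.999, -0.001]
force: [-1.0, 0.5, -1.1]
grip_width: 0.0852
grip_force: 0.0
1.7 [ 0.5075139  -0.13531229  0.28333359] [ 1.42196882e-06  5.21983855e-02  9.98636409e-01 -8.06450789e-04] [ 0.43145847 -0.12758388  0.43726067]
```

View pics/w1.png

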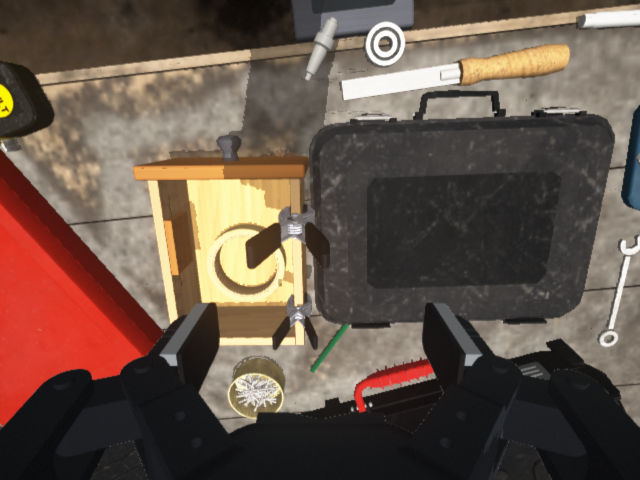

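The wrist view shows the drawer from above. The large clamp's barrel is at about (295,228), and the patch is a brown strip near (171,248). I'll enlarge it.

```bash
python3 - <<'E'
import cv2
a=cv2.imread("pics/w1.png")[155:305,130:340]; cv2.imwrite("pics/c3.png",cv2.resize(a,None,fx=3.8,fy=3.8,interpolation=cv2.INTER_CUBIC))
E
```

```text
(no output)
```

View pics/c3.png

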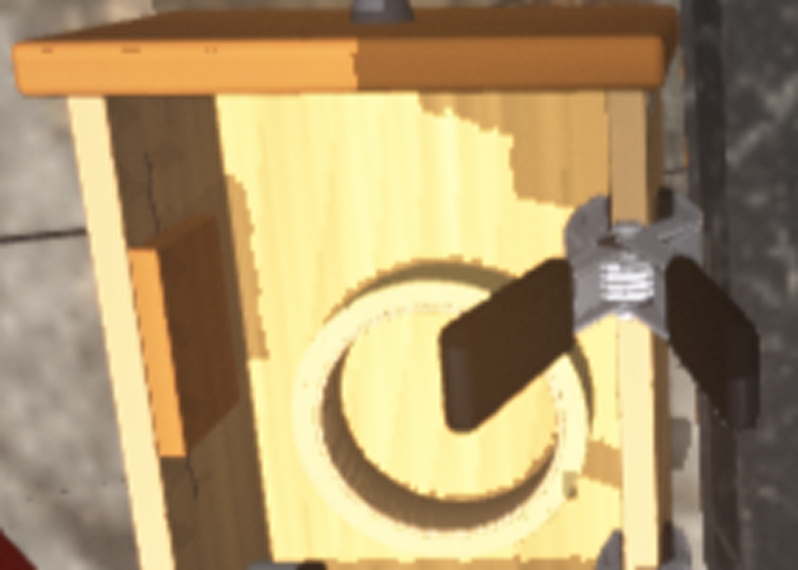

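```bash
python3 - <<'E'
from h import *
p=np.load("p.npy");ci=np.load("w1.npy",allow_pickle=True).item()
c=lambda u,v:(130+u/3.8,155+v/3.8)
for n,u,z in [("patch near out",(130,248),.09),("patch near in",(158,248),.09),("far out",(162,456),.09),("far in",(185,456),.09),("b top",(442,345),.182),("b top2",(460,430),.182),("a top",(757,345),.182),("a top2",(748,428),.182),("pin",(627,282),.106),
 ("rs1 -75",(68,97),.09),("rs2 -75",(140,570),.09),("rs in -65",(105,97),.09),("left in 65",(607,93),.09),("left out 75",(645,93),.09),("left in far",(622,540),.09),("left out far",(660,540),.09),("panel L",(15,45),.104),("panel R",(662,40),.104),("panel back edge",(400,92),.09)]:
  w=ray(ci,c(*u),z);print(n,(W2D(p,w)*1000).round(1),(w*1000).round(1))
E
```

```text
patch near out [-44.7 -59.3  90. ] [ 503.1 -295.5   90. ]
patch near in [-44.6 -51.8  90. ] [ 503.9 -288.    90. ]
far out [ 15.6 -59.7  90. ] [ 563.2 -300.9   90. ]
far in [ 15.8 -53.2  90. ] [ 563.9 -294.4   90. ]
b top [-45.8  43.2 182. ] [ 510.5 -193.3  182. ]
b top2 [-27.3  45.3 182. ] [ 529.1 -192.7  182. ]
a top [-44.3 106.7 182. ] [ 517.1 -130.1  182. ]
a top2 [-26.4 104.5 182. ] [ 534.8 -133.7  182. ]
pin [-36.7  74.8 106. ] [ 522.1 -162.5  106. ]
rs1 -75 [-85.3 -69.   90. ] [ 461.9 -301.8   90. ]
rs2 -75 [ 51.1 -71.4  90. ] [ 597.6 -315.5   90. ]
rs in -65 [-85.1 -59.4  90. ] [ 462.9 -292.3   90. ]
left in 65 [-83.1  70.6  90. ] [ 475.5 -162.9   90. ]
left out 75 [-82.8  80.4  90. ] [ 476.6 -153.1   90. ]
left in far [44.7 68.6 90. ] [ 602.7 -175.4   90. ]
left out far [45.  79.5 90. ] [ 603.9 -164.6   90. ]
panel L [-100.1  -72.9  104. ] [ 446.8 -304.6  104. ]
panel R [-97.6  86.  104. ] [ 462.4 -146.4  104. ]
panel back edge [-84.6  17.1  90. ] [ 469.7 -216.1   90. ]
```

```bash
python3 -m pendant '[{"gripper":-1,"dx":15,"dy":-27,"dz":-20,"ax":0,"ay":0,"az":0},{"gripper":-1,"dx":0,"dy":0,"dz":-20,"ax":0,"ay":0,"az":0},{"gripper":-1,"dx":0,"dy":0,"dz":0,"ax":0,"ay":0,"az":0},{"gripper":-1,"dx":0,"dy":0,"dz":0,"ax":0,"ay":0,"az":0}]' 35
python3 - <<'E'
from bench import get_obs
from h import *
import cv2
o=get_obs();ci=vision.camera_info("wrist");im=vision.camera("wrist");cv2.imwrite("pics/w2.png",im[:,:,::-1]);np.save("w2.npy",ci,allow_pickle=True)
print(o["time"],o["tool_pos"],o["eef_rot"])
E
```

```text
time: 2.15
tool_pos: [0.5199, -0.1567, 0.2446]
eef_rot: [-0.001, 0.049, 0.999, 0.0]
force: [-0.8, -0.5, -0.9]
grip_width: 0.0852
grip_force: 0.0
2.15 [ 0.5198563  -0.15668785  0.2445973 ] [-8.83312446e-04  4.90893461e-02  9.98793919e-01  4.04342015e-04]
```

View pics/w2.png

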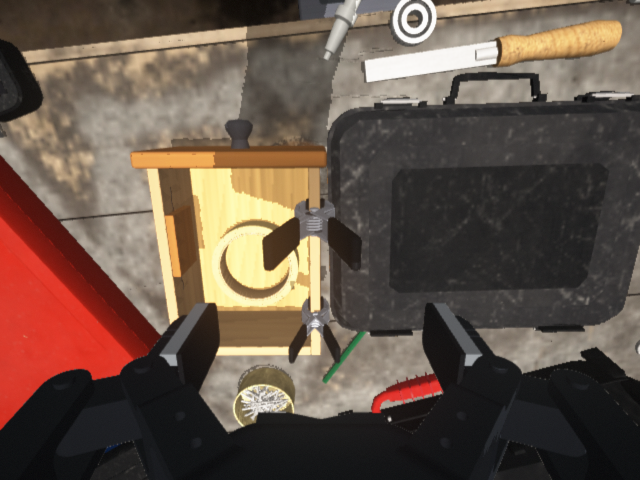

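```bash
python3 - <<'E'
from h import *
from bench import get_obs
p=np.load("p.npy");ci=np.load("w2.npy",allow_pickle=True).item()
print(get_obs()["tool_pos"])
for n,u,z in [("patch near out",(165.5,215),.09),("patch near in",(173,215),.09),("far out",(174,276),.09),("far in",(181,276),.09),("b top",(263,243),.182),("b top2",(266,270),.182),("a top",(361,240),.182),("a top2",(360,268),.182),("pin",(316,222),.106),
 ("rs1 -75",(149,170),.09),("rs2 -75",(169,318),.09),("left out 75",(321,170),.09),("left out 75 far",(321,350),.09)]:
  w=ray(ci,u,z);print(n,(W2D(p,w)*1000).round(1),(w*1000).round(1))
E
```

```text
[ 0.52046896 -0.15689839  0.24536908]
patch near out [-44.5 -59.2  90. ] [ 503.3 -295.4   90. ]
patch near in [-44.4 -52.4  90. ] [ 504.  -288.7   90. ]
far out [ 14.9 -59.9  90. ] [ 562.4 -301.    90. ]
far in [ 15.  -53.3  90. ] [ 563.1 -294.4   90. ]
b top [-46.1  43.  182. ] [ 510.2 -193.5  182. ]
b top2 [-27.2  43.7 182. ] [ 529.  -194.3  182. ]
a top [-47.  106.4 182. ] [ 514.5 -130.2  182. ]
a top2 [-27.5 106.1 182. ] [ 533.8 -132.1  182. ]
pin [-39.8  76.3 106. ] [ 519.1 -160.7  106. ]
rs1 -75 [-84.6 -67.5  90. ] [ 462.6 -300.4   90. ]
rs2 -75 [ 59.6 -71.2  90. ] [ 606.1 -315.9   90. ]
left out 75 [-82.1  81.4  90. ] [ 477.4 -152.2   90. ]
left out 75 far [99.1 78.4 90. ] [ 657.7 -170.1   90. ]
```

```bash
python3 -m pendant '[{"gripper":-1,"dx":1,"dy":-6,"dz":-10,"ax":0,"ay":0,"az":0},{"gripper":-1,"dx":0,"dy":0,"dz":-20,"ax":0,"ay":0,"az":0},{"gripper":-1,"dx":0,"dy":0,"dz":-26,"ax":0,"ay":0,"az":0},{"gripper":-1,"dx":0,"dy":0,"dz":-26,"ax":0,"ay":0,"az":0},{"gripper":-1,"dx":0,"dy":0,"dz":0,"ax":0,"ay":0,"az":0},{"gripper":-1,"dx":0,"dy":0,"dz":0,"ax":0,"ay":0,"az":0}]' 35
python3 - <<'E'
from h import *
import cv2
a=vision.camera("scene")[195:345,310:460,::-1];b=vision.camera("side")[150:270,255:355,::-1]
cv2.imwrite("pics/g1.png",np.hstack([cv2.resize(a,(400,400)),cv2.resize(b,(333,400))]))
E
```

```text
time: 2.8
tool_pos: [0.5217, -0.1639, 0.163]
eef_rot: [-0.0, 0.049, 0.999, -0.0]
force: [-0.2, 0.1, 1.2]
grip_width: 0.0857
grip_force: 0.0
```

View pics/g1.png

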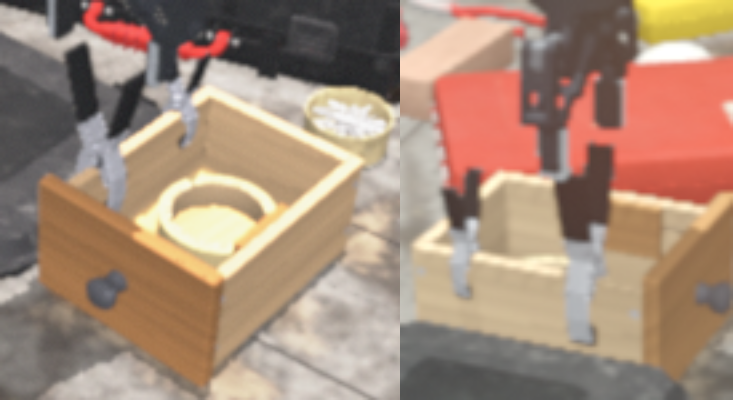

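The fingers look further back (drawer +x) and higher than the handles. I'll check this against the projected TCP and fingertip points.

```bash
python3 - <<'E'
from h import *
from bench import get_obs
o=get_obs();print(o["tool_pos"],o["joint_pos"])
t=np.array([.5217,-.1639,.163]);yv=np.array([.098,.995,0])
S=vision.camera_info("scene");T=vision.camera_info("side")
for z in (.151,.163,.138):
  for s in (-.0428,0,.0428):
    X=t+s*yv;X[2]=z
    a=proj(S,X);b=proj(T,X)
    print(z,s,((a-[310,195])*400/150).round(),((b-[255,150])*[3.33,3.333]+[400,0]).round())
E
```

```text
[ 0.52297888 -0.16427318  0.16429111] [-3.04337170e-01  3.26449914e-01 -1.93583511e-01  1.04781392e+00
 -2.36390188e-05 -2.05227182e-01]
0.151 -0.0428 [150. 118.] [606. 176.]
0.151 0 [105.  95.] [582. 199.]
0.151 0.0428 [63. 73.] [556. 223.]
0.163 -0.0428 [151. 105.] [606. 161.]
0.163 0 [106.  82.] [582. 184.]
0.163 0.0428 [63. 60.] [556. 207.]
0.138 -0.0428 [149. 133.] [606. 193.]
0.138 0 [105. 109.] [582. 216.]
0.138 0.0428 [62. 87.] [556. 240.]
```

```bash
python3 - <<'E'
from h import *
import cv2
a=vision.camera("scene")[195:345,310:460,::-1];b=vision.camera("side")[150:270,255:355,::-1]
n=np.hstack([cv2.resize(a,(400,400)),cv2.resize(b,(333,400))]);cv2.imwrite("pics/g2.png",n)
d=np.abs(n.astype(int)-cv2.imread("pics/g1.png")).max(2)>60
print(d.sum()); ys,xs=np.where(d)
for m in (xs<400,xs>=400): print(m.sum(), (ys[m].min(),ys[m].max(),xs[m].min(),xs[m].max()) if m.any() else 0)
# changes vs initial picture => gripper outline
for n_,img,o in (("scene",a,(195,345,310,460)),("side",b,(150,270,255,355))):
    i0=cv2.imread(f"pics/{n_}0.png")[o[0]:o[1],o[2]:o[3]]
    m=(np.abs(img.astype(int)-i0).max(2)>50)
    print(n_,[(c,int(np.where(m[:,c])[0].max()) if m[:,c].any() else -1) for c in range(0,m.shape[1],3)])
E
```

```text
30
1 (np.int64(33), np.int64(33), np.int64(150), np.int64(150))
29 (np.int64(79), np.int64(83), np.int64(561), np.int64(568))
scene [(0, 145), (3, 149), (6, 149), (9, 149), (12, 149), (15, 147), (18, 144), (21, 142), (24, 141), (27, 140), (30, 138), (33, 137), (36, 127), (39, 80), (42, 104), (45, 85), (48, 87), (51, 86), (54, -1), (57, 19), (60, 30), (63, 13), (66, 20), (69, 15), (72, -1), (75, -1), (78, -1), (81, -1), (84, -1), (87, -1), (90, -1), (93, -1), (96, -1), (99, -1), (102, -1), (105, -1), (108, -1), (111, -1), (114, -1), (117, -1), (120, -1), (123, -1), (126, -1), (129, -1), (132, -1), (135, -1), (138, -1), (141, -1), (144, -1), (147, -1)]
side [(0, -1), (3, -1), (6, -1), (9, -1), (12, -1), (15, -1), (18, -1), (21, -1), (24, -1), (27, -1), (30, -1), (33, -1), (36, 36), (39, 37), (42, 52), (45, 52), (48, 53), (51, 31), (54, 27), (57, 22), (60, 84), (63, 85), (66, 85), (69, 86), (72, 86), (75, 94), (78, 111), (81, 117), (84, 119), (87, 119), (90, 116), (93, 114), (96, 110), (99, 119)]
```

```bash
python3 - <<'E'
from h import *
import cv2
S=vision.camera_info("scene");T=vision.camera_info("side")
P=lambda c:np.array([[c["fx"],0,c["cx"]],[0,c["fy"],c["cy"]],[0,0,1]])@np.c_[c["R"],c["t"]]
def tri(a,b):
    X=cv2.triangulatePoints(P(S),P(T),np.array(a,float).reshape(2,1),np.array(b,float).reshape(2,1));X=(X[:3]/X[3]).ravel()
    print(X.round(4),(proj(S,X)-a).round(1),(proj(T,X)-b).round(1))
tri((370,225),(317.5,188));tri((335.5,208),(300,203.4))
# clamp a/b handle tops: scene full, side full
tri((338,213),(305.8,202.5));tri((361.2,223.7),(315,193.7))
E
```

```text
[ 0.5176 -0.2126  0.1876] [ 0.1 -0.2] [0.1 0.1]
[ 0.5301 -0.1227  0.184 ] [ 0.1 -0.1] [0.  0.1]
[ 0.5207 -0.1358  0.182 ] [ 0.  -0.1] [0. 0.]
[ 0.5177 -0.1926  0.1813] [-0.1  0.1] [-0.  -0.1]
```

```bash
python3 - <<'E'
import cv2,numpy as np
g=cv2.imread("pics/g2.png")
from h import vision
a=vision.camera("scene")[180:260,320:400,::-1];b=vision.camera("side")[160:250,275:345,::-1]
cv2.imwrite("pics/g3.png",np.hstack([cv2.resize(a,(440,440),interpolation=cv2.INTER_CUBIC),cv2.resize(b,(342,440),interpolation=cv2.INTER_CUBIC)]))
E
```

```text
(no output)
```

View pics/g3.png

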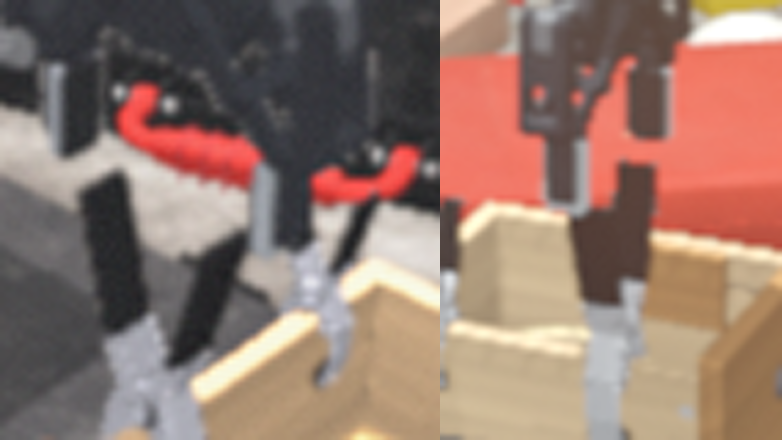

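```bash
python3 - <<'E'
from h import *
from bench import get_obs
from scipy.spatial.transform import Rotation as Ro
ci=vision.camera_info("wrist");o=get_obs()
q=o["eef_rot"];R=Ro.from_quat([q[1],q[2],q[3],q[0]]).as_matrix()
print(ci["fx"],o["tool_pos"])
for d in (-.05,-.025,0,.012,.025): print(d,[proj(ci,o["tool_pos"]+R@[0,s*.0427,d]).round().tolist() for s in (-1,1)])
S=vision.camera_info("scene");T=vision.camera_info("side")
t0=np.array([.2355,.4685,.2198]);yv=np.array([.449,.893,0])
for dz in (0,-.012,.025): print(dz,[proj(T,t0+s*.0427*yv+[0,0,dz]).round().tolist() for s in (-1,1)])
E
```

```text
351.6130427142044 [ 0.5226358  -0.16418327  0.16381508]
-0.05 [[199.0, 360.0], [445.0, 359.0]]
-0.025 [[219.0, 322.0], [425.0, 322.0]]
0 [[233.0, 295.0], [410.0, 295.0]]
0.012 [[239.0, 284.0], [404.0, 284.0]]
0.025 [[244.0, 274.0], [399.0, 274.0]]
0 [[380.0, 374.0], [335.0, 407.0]]
-0.012 [[379.0, 381.0], [335.0, 414.0]]
0.025 [[380.0, 359.0], [335.0, 391.0]]
```

All three cameras put the open fingertips about 22 mm behind the reported TCP, at z≈0.186 and level with the handle tops. That contradicts the stated 25 mm ahead, so I'll trust the pictures and go down another 36 mm, watching the force.

```bash
python3 -m pendant '[{"gripper":-1,"dx":-2,"dy":2,"dz":-8,"ax":0,"ay":0,"az":0},{"gripper":-1,"dx":0,"dy":0,"dz":-8,"ax":0,"ay":0,"az":0},{"gripper":-1,"dx":0,"dy":0,"dz":0,"ax":0,"ay":0,"az":0}]' 35
python3 -m pendant '[{"gripper":-1,"dx":0,"dy":0,"dz":-10,"ax":0,"ay":0,"az":0},{"gripper":-1,"dx":0,"dy":0,"dz":-10,"ax":0,"ay":0,"az":0},{"gripper":-1,"dx":0,"dy":0,"dz":0,"ax":0,"ay":0,"az":0},{"gripper":-1,"dx":0,"dy":0,"dz":0,"ax":0,"ay":0,"az":0}]' 35
```

```text
time: 3.4
tool_pos: [0.5185, -0.1615, 0.145]
eef_rot: [-0.001, 0.05, 0.999, 0.0]
force: [0.2, -0.8, -0.3]
grip_width: 0.0856
grip_force: 0.0
time: 3.8
tool_pos: [0.5194, -0.1618, 0.126]
eef_rot: [-0.001, 0.05, 0.999, 0.0]
force: [-0.3, -0.0, 0.9]
grip_width: 0.085
grip_force: 0.0
```

Nothing touched. Next I'll squeeze at 35 N.

```bash
python3 -m pendant '[{"gripper":1,"dx":0,"dy":0,"dz":0,"ax":0,"ay":0,"az":0},{"gripper":1,"dx":0,"dy":0,"dz":0,"ax":0,"ay":0,"az":0},{"gripper":1,"dx":0,"dy":0,"dz":0,"ax":0,"ay":0,"az":0},{"gripper":1,"dx":0,"dy":0,"dz":0,"ax":0,"ay":0,"az":0}]' 35
python3 -m pendant '[{"gripper":1,"dx":0,"dy":0,"dz":0,"ax":0,"ay":0,"az":0},{"gripper":1,"dx":0,"dy":0,"dz":0,"ax":0,"ay":0,"az":0},{"gripper":1,"dx":0,"dy":0,"dz":0,"ax":0,"ay":0,"az":0},{"gripper":1,"dx":0,"dy":0,"dz":0,"ax":0,"ay":0,"az":0},{"gripper":1,"dx":0,"dy":0,"dz":0,"ax":0,"ay":0,"az":0},{"gripper":1,"dx":0,"dy":0,"dz":0,"ax":0,"ay":0,"az":0}]' 35
```

```text
time: 4.2
tool_pos: [0.5225, -0.1628, 0.1295]
eef_rot: [0.003, 0.05, 0.999, -0.001]
force: [-0.4, 1.0, 15.3]
grip_width: 0.0282
grip_force: 11.7
time: 4.8
tool_pos: [0.5234, -0.1636, 0.1304]
eef_rot: [0.004, 0.05, 0.999, -0.002]
force: [0.8, -1.1, 13.9]
grip_width: 0.0188
grip_force: 36.7
```

```bash
python3 -m pendant '[{"gripper":1,"dx":0,"dy":0,"dz":8,"ax":0,"ay":0,"az":0},{"gripper":1,"dx":0,"dy":0,"dz":15,"ax":0,"ay":0,"az":0},{"gripper":1,"dx":0,"dy":0,"dz":20,"ax":0,"ay":0,"az":0},{"gripper":1,"dx":0,"dy":0,"dz":20,"ax":0,"ay":0,"az":0},{"gripper":1,"dx":0,"dy":0,"dz":20,"ax":0,"ay":0,"az":0},{"gripper":1,"dx":0,"dy":0,"dz":12,"ax":0,"ay":0,"az":0},{"gripper":1,"dx":0,"dy":0,"dz":0,"ax":0,"ay":0,"az":0},{"gripper":1,"dx":0,"dy":0,"dz":0,"ax":0,"ay":0,"az":0}]' 35
python3 - <<'E'
from h import *
import cv2
a=vision.camera("scene")[150:310,300:460,::-1];b=vision.camera("side")[120:270,250:350,::-1]
np.save("l_side.npy",b)
cv2.imwrite("pics/l1.png",np.hstack([cv2.resize(a,(500,500),interpolation=cv2.INTER_CUBIC),cv2.resize(b,(300,450),interpolation=cv2.INTER_CUBIC)[:,:].copy() if 0 else cv2.resize(b,(300,500),interpolation=cv2.INTER_CUBIC)]))
E
```

```text
time: 5.6
tool_pos: [0.5194, -0.1618, 0.2209]
eef_rot: [-0.001, 0.05, 0.999, 0.0]
force: [0.4, -0.2, -3.1]
grip_width: 0.0183
grip_force: 35.2
```

View pics/l1.png

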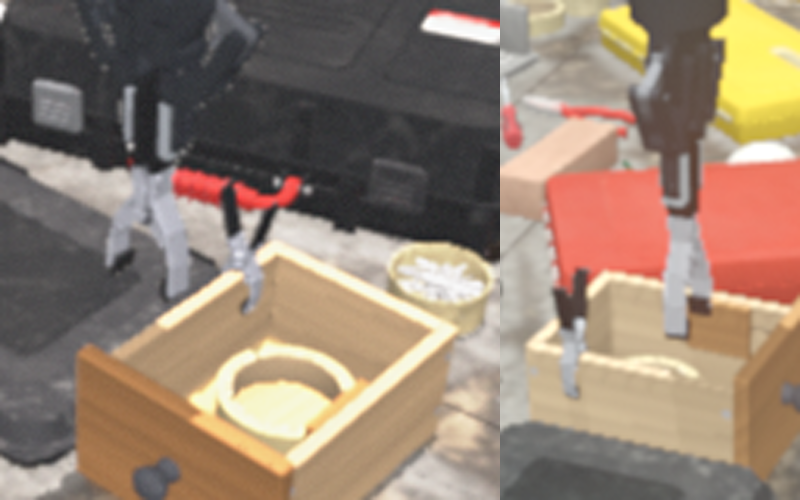

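The clamp is held open and upright above the drawer. Jaw tips are at scene-crop (120,265) and (178,298), and side-crop (677,337) and (700,312). I'll triangulate them.

```bash
python3 - <<'E'
from h import *
import cv2
S=vision.camera_info("scene");T=vision.camera_info("side");p=np.load("p.npy")
P=lambda c:np.array([[c["fx"],0,c["cx"]],[0,c["fy"],c["cy"]],[0,0,1]])@np.c_[c["R"],c["t"]]
def tri(a,b):
    a=(300+a[0]*.32,150+a[1]*.32);b=(250+(b[0]-500)/3,120+b[1]*.3)
    X=cv2.triangulatePoints(P(S),P(T),np.array(a,float).reshape(2,1),np.array(b,float).reshape(2,1));X=(X[:3]/X[3]).ravel()
    print(X.round(4),(proj(S,X)-a).round(1),(proj(T,X)-b).round(1));return X
a=tri((118,268),(677,337));b=tri((176,299),(700,312));m=(a+b)/2
print(m.round(4),(D2W(p,(-.0155,-.066,.09))-m).round(4))
# direct measure of patch/left side in scene+side now
E
```

```text
[ 0.5152 -0.1407  0.1324] [ 0.1 -0.2] [0.1 0.1]
[ 0.5122 -0.1882  0.131 ] [ 0.1 -0.2] [0.1 0.1]
[ 0.5137 -0.1645  0.1317] [ 0.018  -0.1401 -0.0417]
```

```bash
python3 -m pendant '[{"gripper":1,"dx":2,"dy":-15,"dz":0,"ax":0,"ay":0,"az":0},{"gripper":1,"dx":2,"dy":-22,"dz":0,"ax":0,"ay":0,"az":0},{"gripper":1,"dx":3,"dy":-25,"dz":0,"ax":0,"ay":0,"az":0},{"gripper":1,"dx":3,"dy":-25,"dz":0,"ax":0,"ay":0,"az":0},{"gripper":1,"dx":3,"dy":-25,"dz":0,"ax":0,"ay":0,"az":0},{"gripper":1,"dx":2,"dy":-18,"dz":0,"ax":0,"ay":0,"az":0},{"gripper":1,"dx":0,"dy":-9,"dz":0,"ax":0,"ay":0,"az":0},{"gripper":1,"dx":0,"dy":0,"dz":0,"ax":0,"ay":0,"az":0}]' 35
python3 -m pendant '[{"gripper":1,"dx":0,"dy":0,"dz":-10,"ax":0,"ay":0,"az":0},{"gripper":1,"dx":0,"dy":0,"dz":-10,"ax":0,"ay":0,"az":0},{"gripper":1,"dx":0,"dy":0,"dz":0,"ax":0,"ay":0,"az":0},{"gripper":1,"dx":0,"dy":0,"dz":0,"ax":0,"ay":0,"az":0},{"gripper":1,"dx":0,"dy":0,"dz":0,"ax":0,"ay":0,"az":0}]' 35
```

```text
time: 6.5
tool_pos: [0.5345, -0.302, 0.2209]
eef_rot: [-0.0, 0.05, 0.999, 0.0]
force: [0.3, 1.0, -3.0]
grip_width: 0.0187
grip_force: 35.2
time: 7.0
tool_pos: [0.5349, -0.3005, 0.2018]
eef_rot: [0.0, 0.049, 0.999, -0.0]
force: [-0.6, -0.2, -3.7]
grip_width: 0.0185
grip_force: 35.2
```

```bash
python3 -m pendant '[{"gripper":1,"dx":0,"dy":0,"dz":-8,"ax":0,"ay":0,"az":0},{"gripper":1,"dx":0,"dy":0,"dz":-8,"ax":0,"ay":0,"az":0},{"gripper":1,"dx":0,"dy":0,"dz":-6,"ax":0,"ay":0,"az":0},{"gripper":1,"dx":0,"dy":0,"dz":-6,"ax":0,"ay":0,"az":0},{"gripper":1,"dx":0,"dy":0,"dz":0,"ax":0,"ay":0,"az":0},{"gripper":1,"dx":0,"dy":0,"dz":0,"ax":0,"ay":0,"az":0}]' 35
python3 -m pendant '[{"gripper":1,"dx":0,"dy":0,"dz":-6,"ax":0,"ay":0,"az":0},{"gripper":1,"dx":0,"dy":0,"dz":-7,"ax":0,"ay":0,"az":0},{"gripper":1,"dx":0,"dy":0,"dz":-7,"ax":0,"ay":0,"az":0},{"gripper":1,"dx":0,"dy":0,"dz":-6,"ax":0,"ay":0,"az":0},{"gripper":1,"dx":0,"dy":0,"dz":0,"ax":0,"ay":0,"az":0},{"gripper":1,"dx":0,"dy":0,"dz":0,"ax":0,"ay":0,"az":0},{"gripper":1,"dx":0,"dy":0,"dz":0,"ax":0,"ay":0,"az":0}]' 35
python3 - <<'E'
from h import *
import cv2
S=vision.camera_info("scene");T=vision.camera_info("side");p=np.load("p.npy")
for n in ("scene","side"): cv2.imwrite(f"pics/f_{n}.png",vision.camera(n)[:,:,::-1])
# difference to the first picture: where does the clamp/gripper silhouette meet the right side's top edge?
for n,ci,yy in (("scene",S,-.075),("side",T,-.057)):
    d=np.abs(cv2.imread(f"pics/f_{n}.png").astype(int)-cv2.imread(f"pics/{n}0.png")).max(2)
    for z in (.085,.07,.06):
        print(n,z,[(x,int(d[tuple(proj(ci,D2W(p,(x/1000,yy,z))).round().astype(int)[::-1])])) for x in range(-60,45,6)])
E
```

```text
time: 7.6
tool_pos: [0.5347, -0.3009, 0.1734]
eef_rot: [-0.0, 0.05, 0.999, 0.0]
force: [0.4, 0.2, -3.1]
grip_width: 0.0186
grip_force: 35.2
time: 8.3
tool_pos: [0.535, -0.3011, 0.1479]
eef_rot: [0.0, 0.05, 0.999, -0.0]
force: [0.0, -0.5, -2.8]
grip_width: 0.0186
grip_force: 35.2
scene 0.085 [(-60, 10), (-54, 10), (-48, 9), (-42, 9), (-36, 8), (-30, 11), (-24, 11), (-18, 11), (-12, 43), (-6, 95), (0, 81), (6, 76), (12, 38), (18, 11), (24, 12), (30, 11), (36, 15), (42, 12)]
scene 0.07 [(-60, 9), (-54, 10), (-48, 14), (-42, 9), (-36, 10), (-30, 13), (-24, 10), (-18, 10), (-12, 12), (-6, 22), (0, 75), (6, 79), (12, 76), (18, 42), (24, 14), (30, 10), (36, 9), (42, 10)]
scene 0.06 [(-60, 11), (-54, 10), (-48, 11), (-42, 15), (-36, 8), (-30, 10), (-24, 14), (-18, 14), (-12, 83), (-6, 65), (0, 55), (6, 77), (12, 71), (18, 60), (24, 11), (30, 11), (36, 14), (42, 14)]
side 0.085 [(-60, 80), (-54, 81), (-48, 76), (-42, 45), (-36, 11), (-30, 9), (-24, 26), (-18, 84), (-12, 102), (-6, 95), (0, 94), (6, 116), (12, 100), (18, 104), (24, 112), (30, 116), (36, 116), (42, 113)]
side 0.07 [(-60, 82), (-54, 80), (-48, 74), (-42, 44), (-36, 5), (-30, 5), (-24, 8), (-18, 79), (-12, 94), (-6, 93), (0, 88), (6, 83), (12, 90), (18, 109), (24, 122), (30, 114), (36, 117), (42, 108)]
side 0.06 [(-60, 124), (-54, 101), (-48, 85), (-42, 49), (-36, 3), (-30, 6), (-24, 9), (-18, 44), (-12, 91), (-6, 88), (0, 35), (6, 108), (12, 102), (18, 90), (24, 125), (30, 124), (36, 122), (42, 71)]
```

The weight on the tool is unchanged at about 3 N, with no side load. The clamp is centred to within about 2 mm in both camera frames, so I'll hand in.

```bash
python3 -m pendant '[{"gripper":1,"dx":0,"dy":0,"dz":0,"ax":0,"ay":0,"az":0},{"gripper":1,"dx":0,"dy":0,"dz":0,"ax":0,"ay":0,"az":0}]' 35; python3 -c "
from bench import manip;print(manip.close_job())"
```

```text
time: 8.6
tool_pos: [0.5349, -0.301, 0.1478]
eef_rot: [0.0, 0.05, 0.999, -0.0]
force: [-0.1, -0.5, -2.1]
grip_width: 0.0186
grip_force: 35.2
the job is handed in; nothing more can be done
None
```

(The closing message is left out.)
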